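# Weigh a packed sample on the trip balance

## Robot

A 7-joint arm with a two-finger parallel gripper is mounted at the origin on a cart in front of the work surface, level with it; the furniture and walls round the work are solid. World frame = base frame: x ahead of the robot, y to its left, z up, the work surface at z = 0. Lengths are in m, angles in rad, forces in N, time in s.
With the tool pointing down it reaches from about 0.425 to 0.925 m from the base axis. Payload 6.8 kg.
Tool frame: the origin (TCP) lies between the finger pads; the fingertips stand 14 mm ahead of it and the grasp point (between the pads) lies 5 mm behind it; z points along the fingers, y is the line along which they close (so a half turn about z gives the same grasp; the last joint's range is limited). The gripper opens to 85 mm and grips with 20 to 120 N. Pads are 22 mm wide; open, the fingers measure 114 mm over their backs; the gripper's body (76 mm by 85 mm) begins 54 mm behind the grasp point. The pads swing forward as they close: fully open they stand 13 mm farther back than shut.
Start: joints at [-1.383, 0.477, 0.022, 1.555, -0.011, 1.109, -0.083], TCP at [0.197, 0.646, 0.245] pointing down, gripper open.
Joint ranges: [-2.96, 2.96], [-0.34, 2.1], [-1.41, 1.46], [0.24, 2.44], [-1.37, 4.51], [0.17, 1.92], [-2.96, 2.96]. Speed limits (rad/s): [2.39, 2.39, 3.14, 3.14, 3.14, 3.14, 3.14].

## Interface

Orientations are given as a rotation vector (axis times angle).
In Python, from bench import r, eyes, ticket gives the robot as it stands. The module is installed in compiled form; this text tells all that it offers.
- The arm moves only by the tool arm_command, never from a script. Its argument "plan" is text: rows parted by semicolons, each of 4 numbers parted by spaces: the shift along the tool's x, y, z in m, then the turn about the tool's z in degrees. In form: tx ty tz yaw; .... A call has 1 to 20 rows; each row shifts and turns the commanded pose from where the row before left it, along the tool's axes as they then stand; what a row does not reach is not made up. A row lasts 1/8 s, in which the tool goes at most 62.5 mm and 10.7 degrees, less where a joint would pass 70% of its speed; a pose out of reach is approached as far as the arm can. A call is refused whole if a number of a shift passes 0.0625 or a number of a turn 10.7, either way. A call with a gripper value outside its range is refused whole. "hand" is the closure, from -1 (fully open) to 1 (shut), set as the call begins (left out, the last holds). The fingers move at their own pace and stop on an object; "grip_force" is the grip in N (left out, the last holds). Time passes only in rows, so rows that do not move let the fingers close. It gives the time, the measured TCP pose, the force, the opening and the grip force at its end, in the units of the state.
- r.get_obs(): the state, without advancing time (a new reading comes with each control period).
- eyes.grab_frame(name): name is "scene" or "top" or "wrist"; returns (picture, depth): 400x640x3 uint8, red, green, blue; 400x640 float32, m along the optical axis (not along the pixel's ray), 0 where there is no reading.
- eyes.calibration(name): a dict with "fov_y" (degrees; the focal length in pixels is half the picture's height over the tangent of half this angle, whatever the lens; pixels are square), "cx", "cy" (the principal point, pixels), "origin" and "attitude" of the camera in the world; the wrist camera has in their place "tool_from_camera" (4x4, takes a point from camera to tool coordinates, whose origin is the TCP and whose axes are the flange's). Camera axes: x right, y up, looking along -z (the intrinsics and any distortion apply to the point x, -y, -z); pixel columns grow to the right and rows downward; lengths in m; the calibration is good to about 2 mm. A picture is of the moment at which its call begins: read the wrist's pose just before it. calibration takes no time and is no camera call.
- ticket.hand_in(): hands the job in; it is judged then, once.
The state is a dict: "clock": time; "joints": joint angles; "qvel": joint speeds; "tau": joint torques, N m; "tcp_pos": TCP position; "orientation": TCP orientation; "contact_force": force on the tool from outside, world axes, zero at the start; "moment": the same for the moment, N m; "grip_width": finger opening in m; "gripper_force": force on a finger pad.
Only numpy, scipy, OpenCV 4.12 (cv2) and the standard library are available. Lean on these libraries where they do the work, as an engineer would, in place of code of your own. Each camera call takes 0.05 s, during which the arm holds its last target. There are 200 camera calls.

## Task

Weigh the clay sample: stand both foam chocks that wedge the glass dish of flakes in the finds box aside on the blue mat, lift the dish out and set it on the wide white pan of the balance, and balance it with the 50 g brass weight (the smaller one) on the small dark pan, so that the balance comes to rest level. Stand each foam chock back upright in its own place in the box beside the sherd it steadies, the large chock by the large sherd. Keep the dish level so that no flakes spill, leave the 100 g weight where it is, and let go of everything at the end.

Things in the scene. Friction and masses are not known exactly. Their poses are not given: they have to be found in the camera images.
- dish_center (a point): Centre (half-way up) of the glass petri dish of clay flakes: 60 mm across, 13 mm high, 50 g, open on top, z up; its underside starts 4 mm above the table, on the box floor. Grasp across the rim with a finger on either side along the box's length, where about 40 mm is free once the chocks are out; across the box only 11 mm is free to the walls.
- chock_large_center (a point): Centre of the large white foam chock, a rigid block standing on edge in the box: 45 mm tall, 70 mm across the box, 31 mm along the box, about 30 g. Its own x axis points up, y runs along the 70 mm, z along the 31 mm. Grasp across the 31 mm by its upper half: dish and sherd stand close beside its lower half (to 25 mm above the table).
- chock_small_center (a point): Centre of the small white foam chock, a rigid block standing on edge in the box: 40 mm tall, 55 mm across the box, 28.5 mm along the box, about 25 g. Its own x axis points up, y runs along the 55 mm, z along the 28.5 mm. Grasp across the 28.5 mm by its upper half.
- finds_box: Dark wood tray, fixed, 92 (x) by 264 (y) by 20 mm high; walls 5 mm; felt floor 4 mm up. Origin: centre of underside. Along its y: small sherd (top 14 mm up) at -104 mm, small chock's place -63, dish -12, large chock's place +40.5 (both centred across), large sherd (top 25 mm up) +93.5. Ribs 2.5 mm high at -45.5 and +21.5; 6 mm free between chock and sherd. The sherds are fixed.
- mat: Flat blue mat fixed on the table, the side area for both chocks: 100 mm (its x) by 150 mm (its y), 3 mm thick. Origin: centre of its underside; its top is 3 mm above the table.
- sample_pan_floor (a point): Centre of the upper face of the balance's wide white round pan (for the sample): 124 mm across, rim 4 mm high, 60 mm above the table when level. Stays horizontal, moves 8 mm up or down, opposite to the dark pan, under less than 1 N. Empty or equally loaded it comes level by itself; 50 g on one side alone takes it to its stop.
- weight_pan_floor (a point): Centre of the upper face of the balance's smaller dark steel round pan (for weights): 88 mm across, rim 4 mm high, 60 mm above the table when level; moves opposite to the white pan, whose centre is 150 mm away.
- weight_50_center (a point): Centre (half-way up) of the 50 g brass weight, the smaller one: cylinder 21 mm across and 17 mm high with a knob 15 mm across on top, 31 mm high in all, standing on the table.
- weight_100_center (a point): Centre (half-way up) of the 100 g brass weight, the larger one: cylinder 29 mm across and 20 mm high with a knob on top, 34 mm high in all. To be left alone.
Mind the look-alikes: they are no part of the job. Leave any brown or turquoise look-alike of the part that bears chock_small_center alone.

How it is judged:
On the way, in this order (a step that is already met when the one before it is completed fails the run):
1. both chocks stand aside on the blue mat while the dish is still in its place in the box (x of chock_large_center in the frame of mat between -0.05 and 0.05 m and y of chock_large_center in the frame of mat between -0.075 and 0.075 m and height (world z) of each of chock_large_center, chock_small_center below 0.04 m and x of chock_small_center in the frame of mat between -0.05 and 0.05 m and y of chock_small_center in the frame of mat between -0.075 and 0.075 m and distance of dish_center from where it was at the start of the episode below 0.02 m), for 0.2 s.
2. the dish stands on the white pan (horizontal distance between dish_center and sample_pan_floor below 0.025 m and z of dish_center in the frame of sample_pan_floor below 0.011 m), for 0.2 s.
At the end, for the whole second after the job is handed in: Dish flat on the white pan (within 25 mm of its centre), 50 g weight standing on the dark pan (30 mm), pans within 3 mm of level, each chock upright on the box floor in its own place (12 mm along the box; across 12 mm the large, 16 mm the small); all released (all of step 2 and angle between dish_center's own z axis and vertical below 0.1 rad and horizontal distance between weight_50_center and weight_pan_floor below 0.03 m and z of weight_50_center in the frame of weight_pan_floor below 0.02 m and angle between weight_50_center's own z axis and vertical below 0.15 rad and height (world z) of sample_pan_floor between 0.057 and 0.063 m and x of chock_large_center in the frame of finds_box between -0.012 and 0.012 m and y of chock_large_center in the frame of finds_box between 0.0285 and 0.0525 m and height (world z) of chock_large_center below 0.031 m and angle between each of chock_large_center, chock_small_center's own x axis and vertical below 0.15 rad and x of chock_small_center in the frame of finds_box between -0.016 and 0.016 m and y of chock_small_center in the frame of finds_box between -0.075 and -0.051 m and height (world z) of chock_small_center below 0.0285 m); the robot touches nothing.
It fails at once if the dish is tipped so that flakes spill (angle between dish_center's own z axis and vertical above 0.5 rad).
It fails at once if the 100 g weight is disturbed (distance of weight_100_center from where it was at the start of the episode above 0.02 m).
It also fails if it takes over 144 s, if anything falls off the work surface, if the arm or the gripper's body presses on something with over 40 N, if the wrist force passes 120 N, or if a joint passes its speed limit or range.

## Working session

There is one attempt and no reset: what is moved stays moved. The work goes in short steps, Python scripts to look and compute and a tool call to move; the robot and the scene stay as the last step left them, time stands still between calls to the robot, and variables do not carry over. Pictures are saved under pics/ and viewed, at most 14 in all, crops included, and the job is handed in when it is done.

Besides the shell and the picture viewer there is one more tool, called after "Emit:" in YAML: its name, and indented under it one key for each argument. arm_command: Moves the arm, as the interface text tells. Its arguments: {"type":"object","properties":{"plan":{"type":"string"},"hand":{"type":"number"},"grip_force":{"type":"number"}},"required":["plan"]}

```bash
mkdir -p pics; cat > h.py <<'E'
import numpy as np, cv2
from scipy.spatial.transform import Rotation as R
from bench import r, eyes, ticket
def K(c): return 200/np.tan(np.radians(c['fov_y'])/2)
def pose(c,o=None):
    if 'tool_from_camera' in c:
        T=np.eye(4);T[:3,:3]=R.from_rotvec(o['orientation']).as_matrix();T[:3,3]=o['tcp_pos']
        return T@np.array(c['tool_from_camera'])
    T=np.eye(4);a=np.array(c['attitude'])
    T[:3,:3]=a if a.shape==(3,3) else R.from_rotvec(a).as_matrix();T[:3,3]=c['origin'];return T
def cloud(name):
    o=r.get_obs();c=eyes.calibration(name);im,d=eyes.grab_frame(name);f=K(c)
    v,u=np.mgrid[:400,:640]
    P=np.stack([(u-c['cx'])/f*d,-(v-c['cy'])/f*d,-d],-1);T=pose(c,o)
    return im,d,P@T[:3,:3].T+T[:3,3]
def save(n,im): cv2.imwrite('pics/'+n,im[:,:,::-1])
E
python3 - <<'E'
from h import *
for n in ['scene','top','wrist']: print(n,eyes.calibration(n))
print(r.get_obs())
for n in ['scene','top']:
    im,d,W=cloud(n);save(n+'0.png',im);np.savez('/tmp/'+n,im=im,d=d,W=W)
E
```

```text
scene {'fov_y': 42.383177281263, 'cx': 317.6097421238036, 'cy': 193.57862797216566, 'origin': array([0.24492698, 0.58298819, 0.89721227]), 'attitude': array([ 0.22316081, -0.88922903, -2.51810925])}
top {'fov_y': 57.85291408287127, 'cx': 320.3027025761897, 'cy': 198.56641868866765, 'origin': array([ 0.47251022, -0.00634063,  0.92409938]), 'attitude': array([ 0.09144448, -0.10319007, -1.54652808])}
wrist {'fov_y': 71.16078666627253, 'cx': 318.09909860231267, 'cy': 201.47131544833846, 'tool_from_camera': array([[-1.35616249e-04,  9.63847374e-01,  2.66454913e-01,
         6.66330297e-02],
       [ 9.99999853e-01, -9.38065243e-06,  5.42897651e-04,
         1.15334071e-03],
       [ 5.25769996e-04,  2.66454948e-01, -9.63847231e-01,
        -1.28187364e-01],
       [ 0.00000000e+00,  0.00000000e+00,  0.00000000e+00,
         1.00000000e+00]])}
{'clock': 0.0, 'joints': array([-1.38309762,  0.47778938,  0.02234567,  1.55648951, -0.0115087 ,
        1.10927711, -0.08313028]), 'qvel': array([-0.00031049, -0.00112794,  0.00050972, -0.00016749, -0.00056211,
       -0.0008514 ,  0.00076197]), 'tau': array([-1.09854800e-04, -5.96442819e+01,  1.60793625e+00, -2.81203938e+01,
        1.24320877e-02,  9.09651106e-03,  1.91646950e-05]), 'tcp_pos': array([0.19661113, 0.64512544, 0.24431692]), 'orientation': array([-4.62954983e-01, -3.10715165e+00,  2.87415556e-03]), 'contact_force': array([0.20593393, 0.00516171, 0.02297731]), 'moment': array([-0.03956132, -0.0229841 , -0.00817043]), 'gripper_force': 0.0, 'grip_width': 0.08548623062112169}
```

View pics/top0.png

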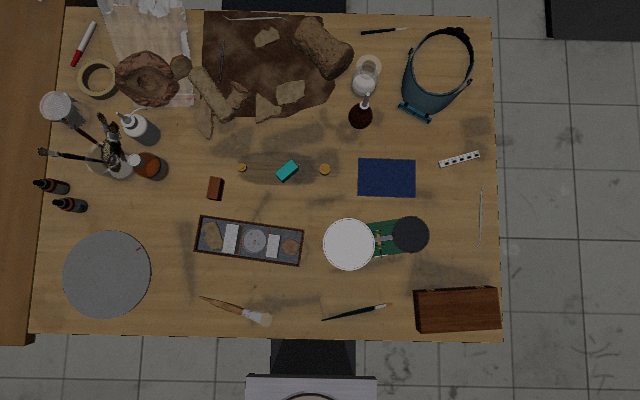

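View pics/scene0.png

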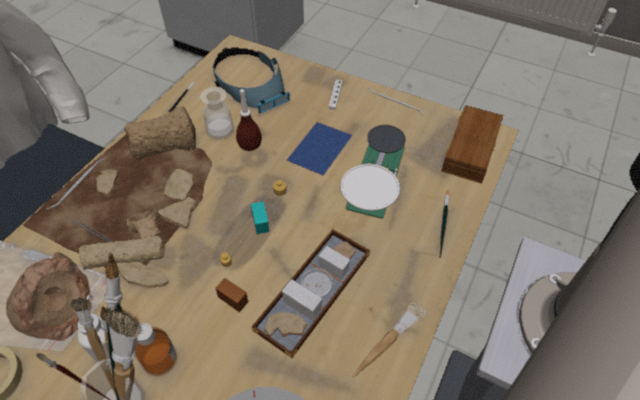

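The top view shows the box with the large sherd (210,235), large chock (231,239), dish (255,241), small chock (273,246) and small sherd (290,246). The mat is at (386,177), the white pan at (349,244) and the dark pan at (411,234). The weights are at (242,168), the smaller one, and (325,169).

Candidates for each part:
- **Small chock:** white (273,246), brown block (215,188) and turquoise block (287,170). I choose the white one in the box.
- **50 g weight:** (242,168) or (325,169), to be decided by size.

```bash
python3 - <<'E'
from h import *
z=np.load('/tmp/top.npz');W=z['W'];im=z['im']
for n,(u,v) in dict(chL=(231,239),dish=(255,241),chS=(273,246),w1=(242,168),w2=(325,169),mat=(386,177),wp=(349,244),dp=(411,234),shL=(210,235),shS=(290,246),table=(320,300),brown=(215,188),turq=(287,170)).items(): print(n,W[v,u].round(4))
Z=W[...,2]
def blob(m,box,n):
    u0,u1,v0,v1=box;mm=np.zeros(Z.shape,bool);mm[v0:v1,u0:u1]=m[v0:v1,u0:u1]
    p=W[mm];p=p[:,:2].astype(np.float32)
    print(n,len(p),cv2.minAreaRect(p),p.mean(0),'z',np.median(Z[mm]))
blob((Z>.036)&(Z<.06),(218,245,218,262),'chL');blob((Z>.033)&(Z<.06),(262,284,228,264),'chS')
blob((Z>.0145)&(Z<.03),(190,310,210,270),'box')
blob((im[...,2]>im[...,0].astype(int)+30),(350,425,150,205),'mat')
blob((Z>.05)&(Z<.08),(318,380,210,275),'wp');blob((Z>.05)&(Z<.08),(388,435,210,257),'dp')
for b,n in(((232,252,158,178),'w1'),((314,336,158,180),'w2')):blob((Z>.012)&(Z<.06),b,n)
a=cv2.resize(im[210:270,185:310],None,fx=6,fy=6,interpolation=2);b=cv2.resize(im[150:195,230:345],None,fx=6,fy=6,interpolation=2)
c=np.zeros((a.shape[0]+b.shape[0],750,3),np.uint8);c[:360]=a;c[360:,:690]=b;c=c[:600];save('crop0.png',c)
E
```

```text
chL [0.4793 0.1998 0.051 ]
dish [0.476  0.15   0.0056]
chS [0.4649 0.0996 0.0448]
w1 [0.6573 0.1866 0.0292]
w2 [ 0.659  -0.022   0.0325]
mat [ 0.6474 -0.1805  0.0047]
wp [ 0.4736 -0.0819  0.0615]
dp [ 0.5003 -0.229   0.0621]
shL [0.4882 0.2575 0.0272]
shS [0.4655 0.061  0.0134]
table [ 0.3342 -0.0167  0.0019]
brown [0.6035 0.2485 0.0391]
turq [0.6522 0.0723 0.0425]
chL 396 ((0.4812655448913574, 0.20239108800888062), (0.030476385727524757, 0.06965058296918869), 83.20111083984375) [0.48091877 0.20134854] z 0.049549668209516284
chS 268 ((0.46570292115211487, 0.10087171196937561), (0.02731708437204361, 0.05481550469994545), 83.37725830078125) [0.46564212 0.10043488] z 0.044597223095598715
box 1151 ((0.47777456045150757, 0.1633681058883667), (0.2646254599094391, 0.09296770393848419), 83.05428314208984) [0.47963312 0.19025585] z 0.020368862868250126
mat 2085 ((0.6129903793334961, -0.1144111156463623), (0.1505381315946579, 0.3209266662597656), 27.29913330078125) [ 0.6459392  -0.18014947] z 0.003887192739457812
wp 2186 ((0.473021924495697, -0.082908034324646), (0.12927238643169403, 0.12342603504657745), 63.600887298583984) [ 0.4740575  -0.08084538] z 0.06099683172278786
dp 1085 ((0.5004556775093079, -0.22866180539131165), (0.08531242609024048, 0.08662539720535278), 0.09430532157421112) [ 0.5001678  -0.22856033] z 0.061055371143177606
w1 59 ((0.6618928909301758, 0.1887027472257614), (0.017477886751294136, 0.01800801232457161), 46.39846420288086) [0.66167384 0.18812403] z 0.020608450929795574
w2 105 ((0.6625085473060608, -0.020541394129395485), (0.02764878049492836, 0.026901639997959137), 32.05226516723633) [ 0.66139895 -0.02049341] z 0.021972290952504747
```

View pics/crop0.png

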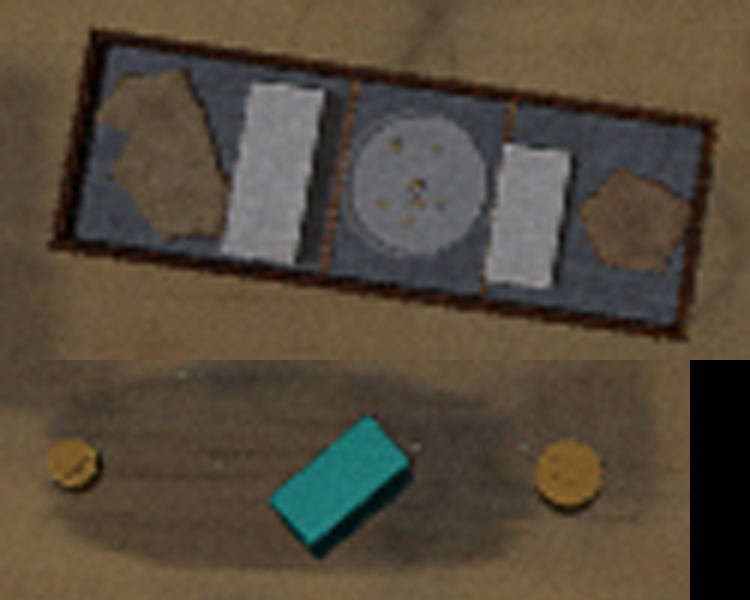

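The close crop shows the white blocks as the chocks in the box, large at left and small at right of the dish. The weight at left (75,463 in the crop) is the smaller one, so the 50 g weight is at about (0.660, 0.188). I'll move above the box for a wrist view.

```bash
cat >> h.py <<'E'
def go(x,y,z,th=None):
    "shift in tool axes (after yaw) from measured pose to target; th = world angle of tool y, deg"
    o=r.get_obs();M=R.from_rotvec(o['orientation']).as_matrix();t=np.degrees(np.arctan2(M[1,1],M[0,1]))
    yaw=0 if th is None else -((th-t+90)%180-90)
    M=M@R.from_euler('z',yaw,degrees=True).as_matrix()
    s=M.T@(np.array([x,y,z])-o['tcp_pos'])
    print('t',round(o['clock'],2),'th',t.round(1),'yaw',round(yaw,2),'shift',s.round(4),'rows',np.ceil(np.linalg.norm(s)/.06),'tilt',np.degrees(np.arccos(-M[2,2])).round(2),'F',o['contact_force'].round(1),'w',round(o['grip_width'],4))
E
python3 -c "
from h import *
go(.478,.163,.27,83.1)"
```

```text
t 0.1 th 73.1 yaw -10.05 shift [-0.3373 -0.4449 -0.0249] rows 10.0 tilt 0.1 F [-0.1  0.3 -0.7] w 0.0854
```

Emit:
arm_command:
  plan: "0 0 0 -10; -0.028 -0.037 -0.002 0; -0.028 -0.037 -0.002 0; -0.028 -0.037 -0.002 0; -0.028 -0.037 -0.002 0; -0.028 -0.037 -0.002 0; -0.028 -0.037 -0.002 0; -0.028 -0.037 -0.002 0; -0.028 -0.037 -0.002 0; -0.028 -0.037 -0.002 0; -0.028 -0.037 -0.002 0; -0.028 -0.037 -0.002 0; -0.028 -0.037 -0.002 0; 0 0 0 0; 0 0 0 0"
  hand: -1
  grip_force: 30

```text
clock: 1.98
tcp_pos: [0.4761, 0.1647, 0.269]
orientation: [-0.19, -3.135, -0.0]
contact_force: [0.0, 0.4, 0.4]
grip_width: 0.0852
gripper_force: 0.0
```

```bash
python3 - <<'E'
from h import *
go(.478,.163,.27,83.1)
im,d,W=cloud('wrist');save('w1.png',im);np.savez('/tmp/w1',im=im,d=d,W=W)
E
```

```text
t 1.98 th 83.1 yaw -0.05 shift [-0.0021 -0.0015 -0.001 ] rows 1.0 tilt 0.04 F [0.  0.4 0.4] w 0.0852
```

View pics/w1.png

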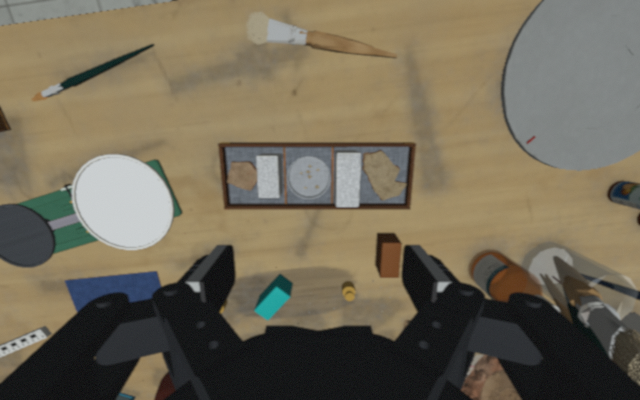

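The wrist view shows the box level in the picture: small chock (268,176), dish (308,177), large chock (347,180), 50 g weight (348,291). Now to measure the same points here.

```bash
cat >> h.py <<'E'
def blob(W,m,box,n):
    u0,u1,v0,v1=box;mm=np.zeros(m.shape,bool);mm[v0:v1,u0:u1]=m[v0:v1,u0:u1]
    p=W[mm];q=p[:,:2].astype(np.float32);c,s,a=cv2.minAreaRect(q)
    print(n,len(q),np.round(c,4),np.round(s,4),round(a,1),'mean',q.mean(0).round(4),'z',np.median(p[:,2]).round(4))
E
python3 - <<'E'
from h import *
z=np.load('/tmp/w1.npz');W=z['W'];Z=W[...,2];im=z['im'].astype(int)
print('table',W[230,300].round(4),'pan',W[200,125],'dark',W[240,25],'dishrow',Z[177,275:345:4].round(3))
blob(W,(Z>.036)&(Z<.06),(325,370,140,215),'chL');blob(W,(Z>.033)&(Z<.06),(250,288,145,210),'chS')
blob(W,(Z>.0145)&(Z<.035),(210,425,135,215),'box')
blob(W,(Z>.05)&(Z<.075),(65,178,145,255),'wp');blob(W,(Z>.05)&(Z<.075),(0,58,195,275),'dp')
blob(W,(Z>.012)&(Z<.06),(335,362,275,305),'w50')
E
```

```text
table [5.602e-01 1.276e-01 2.000e-04] pan [ 0.47123255 -0.07588056  0.06163368] dark [ 0.50785441 -0.22164988  0.06091962] dishrow [0.043 0.037 0.003 0.018 0.005 0.006 0.007 0.006 0.004 0.007 0.004 0.005
 0.006 0.005 0.005 0.018 0.049 0.049]
chL 1325 [0.4824 0.2032] [0.0302 0.0694] 83.0 mean [0.4811 0.2028] z 0.0486
chS 959 [0.4669 0.1018] [0.0279 0.0544] 82.9 mean [0.4659 0.1027] z 0.0436
box 3637 [0.4794 0.1635] [0.2639 0.0923] 83.0 mean [0.4805 0.1898] z 0.0194
wp 7595 [ 0.4728 -0.0859] [0.1373 0.1238] 67.2 mean [ 0.4738 -0.0803] z 0.06
dp 2944 [ 0.5058 -0.2188] [0.0697 0.0884] 65.1 mean [ 0.5035 -0.2208] z 0.0602
w50 168 [0.6624 0.1904] [0.0168 0.0205] 3.2 mean [0.6613 0.1904] z 0.0195
```

```bash
python3 -c "
from h import *
go(.4824,.2032,.043,83.0)"
```

```text
t 2.02 th 83.1 yaw 0.14 shift [-0.002   0.0384  0.226 ] rows 4.0 tilt 0.05 F [0.7 0.7 0.6] w 0.0856
```

Emit:
arm_command:
  plan: "-0.002 0.038 0 0; 0 0 0.05 0; 0 0 0.05 0; 0 0 0.05 0; 0 0 0.03 0; 0 0 0.02 0; 0 0 0 0"
  hand: -0.4

```text
clock: 2.9
tcp_pos: [0.4813, 0.2027, 0.0679]
orientation: [-0.186, -3.133, 0.002]
contact_force: [0.8, -0.1, 0.2]
grip_width: 0.06
gripper_force: 0.0
```

```bash
python3 - <<'E'
from h import *
go(.4824,.2032,.043,83.0)
im,d,W=cloud('wrist');save('w2.png',im)
Z=W[...,2]
blob(W,(Z>.036)&(Z<.054),(200,480,0,330),'chL')
E
```

```text
t 2.9 th 83.2 yaw 0.19 shift [-0.0011  0.0007  0.0249] rows 1.0 tilt 0.21 F [ 0.8 -0.1  0.2] w 0.06
chL 6027 [0.4821 0.2032] [0.0303 0.0698] 83.0 mean [0.4788 0.2036] z 0.0486
```

View pics/w2.png

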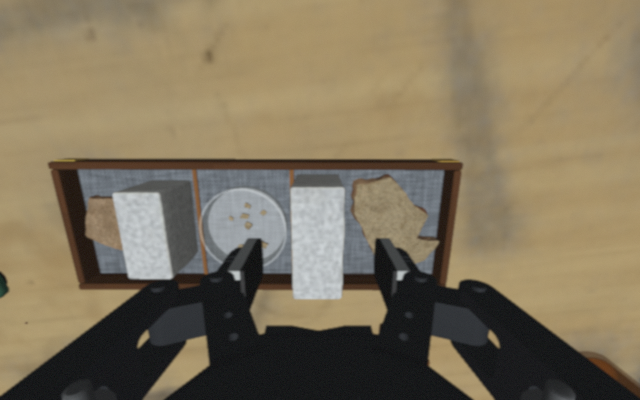

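The large chock (318,240) lies midway between the fingers, clear of the dish and the sherd. I'll lower and grip.

Emit:
arm_command:
  plan: "-0.001 0.001 0.012 0; 0 0 0.012 0; 0 0 0 0"

```text
clock: 3.32
tcp_pos: [0.4836, 0.2024, 0.0444]
orientation: [-0.19, -3.134, 0.001]
contact_force: [-0.1, -0.6, -0.4]
grip_width: 0.0599
gripper_force: 0.0
```

Emit:
arm_command:
  plan: "0 0 0 0; 0 0 0 0; 0 0 0 0; 0 0 0 0"
  hand: 1

```text
clock: 3.82
tcp_pos: [0.4846, 0.2027, 0.0457]
orientation: [0.191, 3.135, 0.001]
contact_force: [-1.0, -0.4, 4.9]
grip_width: 0.0299
gripper_force: 33.2
```

Emit:
arm_command:
  plan: "0 0 -0.02 0; 0 0 -0.03 0; 0 0 -0.05 0; 0 0 0 0"

```text
clock: 4.32
tcp_pos: [0.4866, 0.2038, 0.1487]
orientation: [0.19, 3.13, 0.007]
contact_force: [0.4, -0.3, -1.2]
grip_width: 0.03
gripper_force: 32.7
```

```bash
python3 - <<'E'
from h import *
go(.6460,-.138,.15,90)
E
```

```text
t 4.33 th 83.0 yaw -6.96 shift [-0.1594 -0.3418 -0.0016] rows 7.0 tilt 0.42 F [ 0.4 -0.3 -1.2] w 0.03
```

Emit:
arm_command:
  plan: "0 0 0 -7; -0.016 -0.034 0 0; -0.016 -0.034 0 0; -0.016 -0.034 0 0; -0.016 -0.034 0 0; -0.016 -0.034 0 0; -0.016 -0.034 0 0; -0.016 -0.034 0 0; -0.016 -0.034 0 0; -0.016 -0.034 0 0; -0.016 -0.034 0 0; 0 0 0.03 0; 0 0 0 0; 0 0 0 0"

```text
clock: 6.08
tcp_pos: [0.6444, -0.1364, 0.1151]
orientation: [0.003, -3.141, -0.001]
contact_force: [-0.0, 0.4, 0.5]
grip_width: 0.0299
gripper_force: 32.7
```

```bash
python3 - <<'E'
from h import *
go(.646,-.138,.0455,90)
im,d,W=cloud('wrist');im=im.astype(int)
blob(W,(im[...,2]>im[...,0]+25)&(abs(W[...,2])<.012),(0,640,0,400),'mat')
o=r.get_obs();print(o['tcp_pos'])
im,d,W=cloud('top');im=im.astype(int);save('t2.png',im[130:290,290:450].astype(np.uint8).repeat(3,0).repeat(3,1))
E
```

```text
t 6.08 th 90.1 yaw 0.11 shift [-0.0016 -0.0016  0.0696] rows 2.0 tilt 0.05 F [-0.   0.4  0.5] w 0.0299
mat 12563 [ 0.7092 -0.0859] [0.3407 0.22  ] 89.7 mean [ 0.6399 -0.1892] z 0.0028
[ 0.64486841 -0.13646614  0.11577345]
```

View pics/t2.png

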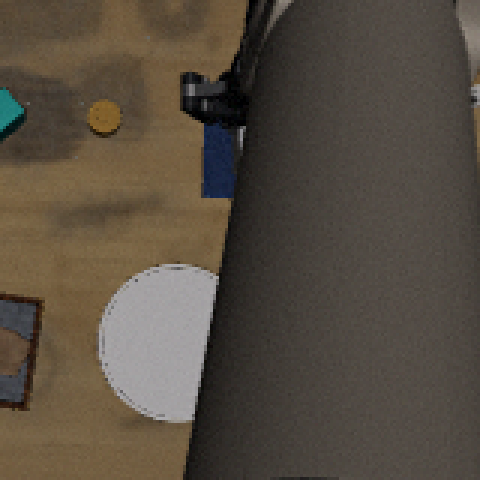

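The hand covers the mat as intended, with the mat corner at (218,160). The 100 g weight (104,117) is well clear. Lowering and letting go.

Emit:
arm_command:
  plan: "-0.001 -0.001 0.035 0; 0 0 0.025 0; 0 0 0.01 0; 0 0 0 0; 0 0 0 0"

```text
clock: 6.8
tcp_pos: [0.6464, -0.1381, 0.0464]
orientation: [-0.002, 3.14, -0.0]
contact_force: [-0.2, -0.5, -0.6]
grip_width: 0.0297
gripper_force: 32.8
```

Emit:
arm_command:
  plan: "0 0 0 0; 0 0 0 0; 0 0 0 0; 0 0 -0.03 0; 0 0 -0.05 0; 0 0 -0.05 0; 0 0 0 0"
  hand: -0.4

```text
clock: 7.68
tcp_pos: [0.6484, -0.1391, 0.1802]
orientation: [-0.001, 3.133, -0.002]
contact_force: [-0.3, -0.2, -0.3]
grip_width: 0.0599
gripper_force: 0.0
```

```bash
python3 - <<'E'
from h import *
go(.4668,.1018,.15,83)
im,d,W=cloud('wrist');save('w3.png',im);Z=W[...,2]
blob(W,(Z>.036)&(Z<.056),(200,480,0,330),'chL')
E
```

```text
t 7.67 th 90.0 yaw 7.03 shift [0.2098 0.2169 0.0284] rows 6.0 tilt 0.5 F [-0.3 -0.2 -0.3] w 0.0599
chL 4518 [ 0.6428 -0.1394] [0.3208 0.0589] 10.9 mean [ 0.6172 -0.1405] z 0.0471
```

View pics/w3.png

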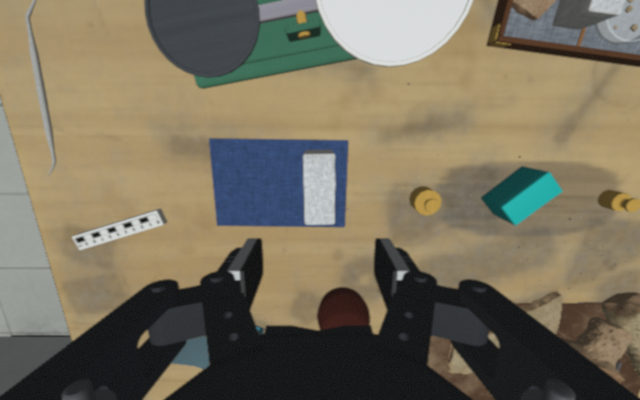

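The large chock (320,188) stands upright on the right part of the mat, leaving the left part free. Next, the small chock.

Emit:
arm_command:
  plan: "0 0 0 7; 0.026 0.027 0 0; 0.026 0.027 0 0; 0.026 0.027 0 0; 0.026 0.027 0 0; 0.026 0.027 0 0; 0.026 0.027 0 0; 0.026 0.027 0 0; 0.026 0.027 0 0; 0 0 0 0; 0 0 0.05 0; 0 0 0.05 0; 0 0 0 0; 0 0 0 0"

```text
clock: 9.48
tcp_pos: [0.466, 0.1009, 0.0761]
orientation: [0.192, 3.135, -0.0]
contact_force: [-0.4, 0.0, 1.2]
grip_width: 0.0599
gripper_force: 0.0
```

```bash
python3 - <<'E'
from h import *
go(.4668,.1018,.038,83)
im,d,W=cloud('wrist');Z=W[...,2]
blob(W,(Z>.033)&(Z<.050),(240,380,0,330),'chS')
E
```

```text
t 9.47 th 83.0 yaw -0.01 shift [-0.0007  0.001   0.0381] rows 1.0 tilt 0.03 F [-0.4  0.   1.2] w 0.0599
chS 3736 [0.4668 0.1014] [0.0275 0.0552] 83.1 mean [0.4643 0.1017] z 0.0436
```

Emit:
arm_command:
  plan: "-0.001 0.001 0.02 0; 0 0 0.018 0; 0 0 0 0; 0 0 0 0"

```text
clock: 10.02
tcp_pos: [0.4674, 0.1025, 0.0388]
orientation: [0.191, 3.134, 0.002]
contact_force: [-0.3, 0.5, 0.6]
grip_width: 0.0599
gripper_force: 0.0
```

Emit:
arm_command:
  plan: "0 0 0 0; 0 0 0 0; 0 0 0 0; 0 0 0 0"
  hand: 1

```text
clock: 10.52
tcp_pos: [0.4668, 0.1023, 0.0381]
orientation: [0.191, 3.135, 0.001]
contact_force: [-2.0, -0.5, 8.1]
grip_width: 0.0279
gripper_force: 29.4
```

Emit:
arm_command:
  plan: "0 0 -0.02 0; 0 0 -0.03 0; 0 0 -0.05 0; 0 0 0 0; 0 0 0 0"

```text
clock: 11.15
tcp_pos: [0.466, 0.1023, 0.1372]
orientation: [-0.19, -3.136, -0.0]
contact_force: [0.0, -0.3, -0.1]
grip_width: 0.028
gripper_force: 30.2
```

```bash
python3 - <<'E'
from h import *
go(.646,-.217,.14,90)
E
```

```text
t 11.15 th 83.1 yaw -6.94 shift [-0.18   -0.3193 -0.0029] rows 7.0 tilt 0.01 F [ 0.  -0.3 -0.1] w 0.028
```

Emit:
arm_command:
  plan: "0 0 0 -7; -0.018 -0.032 0 0; -0.018 -0.032 0 0; -0.018 -0.032 0 0; -0.018 -0.032 0 0; -0.018 -0.032 0 0; -0.018 -0.032 0 0; -0.018 -0.032 0 0; -0.018 -0.032 0 0; -0.018 -0.032 0 0; -0.018 -0.032 0 0; 0 0 0 0; 0 0 0 0; 0 0 0.05 0; 0 0 0.03 0; 0 0 0 0; 0 0 0 0"

```text
clock: 13.28
tcp_pos: [0.6473, -0.217, 0.0584]
orientation: [-0.003, 3.14, -0.0]
contact_force: [-0.7, 0.2, 0.3]
grip_width: 0.0277
gripper_force: 30.2
```

```bash
python3 - <<'E'
from h import *
go(.646,-.217,.038,90)
E
```

```text
t 13.28 th 90.1 yaw 0.1 shift [0.0013 0.     0.0204] rows 1.0 tilt 0.07 F [-0.7  0.2  0.3] w 0.0277
```

Emit:
arm_command:
  plan: "0 0 0.012 0; 0 0 0.008 0; 0 0 0 0; 0 0 0 0"

```text
clock: 13.78
tcp_pos: [0.6465, -0.2176, 0.0371]
orientation: [0.001, -3.141, -0.0]
contact_force: [0.5, 0.1, 0.9]
grip_width: 0.0279
gripper_force: 30.4
```

Emit:
arm_command:
  plan: "0 0 0 0; 0 0 0 0; 0 0 0 0; 0 0 -0.03 0; 0 0 -0.05 0; 0 0 -0.05 0; 0 0 0 0"
  hand: -0.4

```text
clock: 14.65
tcp_pos: [0.6494, -0.2188, 0.1724]
orientation: [-0.001, 3.133, -0.003]
contact_force: [-0.5, -0.4, -0.7]
grip_width: 0.0595
gripper_force: 0.0
```

```bash
python3 - <<'E'
from h import *
go(.4779,.1516,.15,83)
im,d,W=cloud('wrist');save('w4.png',im);Z=W[...,2]
blob(W,(Z>.033)&(Z<.052),(200,310,120,230),'chS');blob(W,(Z>.033)&(Z<.052),(340,420,120,230),'chL')
E
```

```text
t 14.65 th 90.0 yaw 7.03 shift [0.2155 0.3468 0.0201] rows 7.0 tilt 0.51 F [-0.5 -0.4 -0.7] w 0.0595
chS 254 [ 0.6466 -0.2289] [0.0039 0.0541] 89.5 mean [ 0.6442 -0.2287] z 0.0425
chL 2487 [ 0.6441 -0.1377] [0.0696 0.0302] 1.3 mean [ 0.6432 -0.1398] z 0.0475
```

View pics/w4.png

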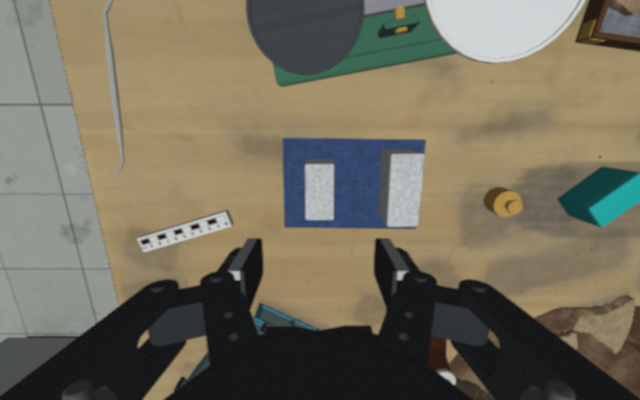

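Both chocks stand upright on the mat, the small one at (320,191) and the large one at (405,190). Now the dish.

Emit:
arm_command:
  plan: "0 0 0 7; 0.0215 0.0347 0 0; 0.0215 0.0347 0 0; 0.0215 0.0347 0 0; 0.0215 0.0347 0 0; 0.0215 0.0347 0 0; 0.0215 0.0347 0 0; 0.0215 0.0347 0 0; 0.0215 0.0347 0 0; 0.0215 0.0347 0 0; 0.0215 0.0347 0 0; 0 0 0.04 0; 0 0 0.04 0; 0 0 0 0; 0 0 0 0"
  hand: -1

```text
clock: 16.58
tcp_pos: [0.4754, 0.1527, 0.0877]
orientation: [-0.191, -3.136, 0.0]
contact_force: [0.1, -0.0, -0.3]
grip_width: 0.0857
gripper_force: 0.0
```

```bash
python3 - <<'E'
from h import *
go(.4779,.1516,.017,83)
im,d,W=cloud('wrist');save('w5.png',im);Z=W[...,2]
blob(W,(Z>.0155)&(Z<.03),(120,530,80,330),'box+')
b=W[100:330,180:460].reshape(-1,3)
a=np.radians(83);e=np.array([np.cos(a),np.sin(a)]);f=np.array([e[1],-e[0]])
q=b[:,:2]-[.4794,.1635];Y=q@e;X=q@f;m=(b[:,2]>.011)&(b[:,2]<.0195)&(abs(X)<.036)&(abs(Y+.012)<.04)
p=np.c_[X,Y][m].astype(np.float32);print(len(p),cv2.minEnclosingCircle(p),p.mean(0),cv2.fitEllipse(cv2.convexHull(p)))
E
```

```text
t 16.57 th 83.0 yaw 0.03 shift [-0.0027 -0.0007  0.0707] rows 2.0 tilt 0.02 F [ 0.1 -0.  -0.3] w 0.0857
box+ 10553 [0.4788 0.1637] [0.2645 0.0929] 83.2 mean [0.4769 0.1941] z 0.0193
863 ((0.0011652996763586998, -0.011713420040905476), 0.030278675258159637) [ 0.00521818 -0.01191774] ((0.0011561033315956593, -0.01163971982896328), (0.05981289967894554, 0.0602019764482975), 84.90242004394531)
```

View pics/w5.png

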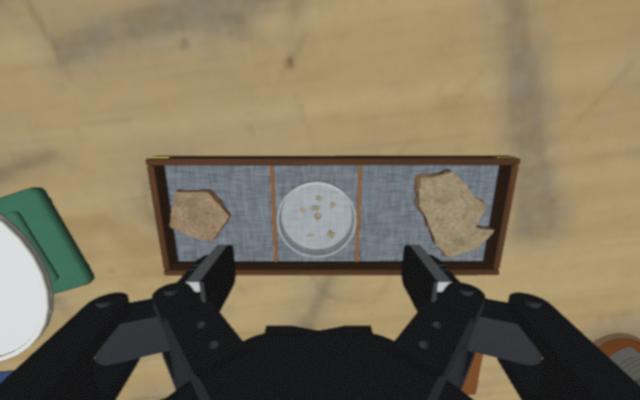

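The dish (317,215) is alone between the ribs and the fingers straddle it. I'll lower with the hand open and grip softly.

Emit:
arm_command:
  plan: "-0.004 -0.001 0.03 0; 0 0 0.025 0; 0 0 0.013 0; 0 0 0 0; 0 0 0 0"

```text
clock: 17.25
tcp_pos: [0.4798, 0.1517, 0.0203]
orientation: [0.19, 3.134, 0.001]
contact_force: [0.4, 0.2, 0.5]
grip_width: 0.0858
gripper_force: 0.0
```

Emit:
arm_command:
  plan: "0 0 0 0; 0 0 0 0; 0 0 0 0; 0 0 0 0"
  hand: 1
  grip_force: 25

```text
clock: 17.75
tcp_pos: [0.4795, 0.1516, 0.0203]
orientation: [0.191, 3.135, 0.001]
contact_force: [-0.9, -0.9, 8.4]
grip_width: 0.0581
gripper_force: 25.0
```

Emit:
arm_command:
  plan: "0 0 -0.01 0; 0 0 -0.02 0; 0 0 -0.03 0; 0 0 -0.04 0; 0 0 -0.03 0; 0 0 0 0; 0 0 0 0"

```text
clock: 18.62
tcp_pos: [0.4785, 0.1513, 0.149]
orientation: [-0.19, -3.135, 0.0]
contact_force: [0.1, -0.5, -0.8]
grip_width: 0.0582
gripper_force: 27.1
```

```bash
python3 - <<'E'
from h import *
im,d,W=cloud('scene');save('s2.png',im[100:350,230:480].repeat(2,0).repeat(2,1))
im,d,W=cloud('top');m=im.min(-1)>150;blob(W,m&(W[...,2]>.05)&(W[...,2]<.08),(300,385,205,280),'wp')
go(.4735,-.082,.14,83)
E
```

```text
wp 2008 [ 0.4752 -0.0808] [0.1198 0.1213] 1.3 mean [ 0.4741 -0.0804] z 0.061
t 18.73 th 83.1 yaw 0.06 shift [-0.0238 -0.232   0.0085] rows 4.0 tilt 0.12 F [-0.9 -0.4 -1. ] w 0.0584
```

View pics/s2.png

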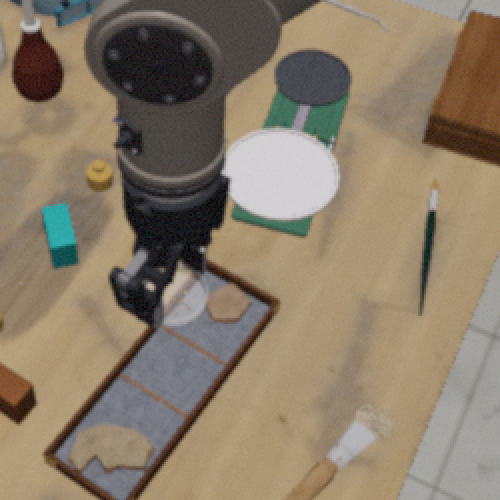

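The dish is held level over the box, gripped at its far side (185,300), with no flakes on the felt. Moving slowly to the white pan.

Emit:
arm_command:
  plan: "-0.001 -0.01 0 0; -0.002 -0.022 0 0; -0.003 -0.03 0 0; -0.003 -0.03 0 0; -0.003 -0.03 0 0; -0.003 -0.03 0 0; -0.003 -0.03 0 0; -0.003 -0.025 0 0; -0.002 -0.016 0 0; -0.001 -0.008 0 0; 0 0 0.02 0; 0 0 0.025 0; 0 0 0.015 0; 0 0 0 0; 0 0 0 0"

```text
clock: 20.6
tcp_pos: [0.4753, -0.0809, 0.0898]
orientation: [0.19, 3.135, 0.0]
contact_force: [0.7, -0.4, -0.5]
grip_width: 0.0578
gripper_force: 27.1
```

```bash
python3 - <<'E'
from h import *
go(.4745,-.081,.069,83)
E
```

```text
t 20.6 th 83.1 yaw 0.05 shift [ 0.0008 -0.0002  0.0208] rows 1.0 tilt 0.04 F [ 0.7 -0.4 -0.5] w 0.0578
```

Emit:
arm_command:
  plan: "0 0 0.007 0; 0 0 0.005 0; 0 0 0.004 0; 0 0 0.003 0; 0 0 0.001 0; 0 0 0 0; 0 0 0 0"

```text
clock: 21.48
tcp_pos: [0.475, -0.0809, 0.0694]
orientation: [0.19, 3.136, 0.0]
contact_force: [0.6, 0.0, -0.1]
grip_width: 0.0579
gripper_force: 27.1
```

Emit:
arm_command:
  plan: "0 0 0 0; 0 0 0 0; 0 0 0 0; 0 0 0 0"
  hand: -0.7

```text
clock: 21.98
tcp_pos: [0.475, -0.0808, 0.0693]
orientation: [0.19, 3.136, 0.0]
contact_force: [-0.0, 0.3, 0.8]
grip_width: 0.0722
gripper_force: 0.0
```

Emit:
arm_command:
  plan: "0 0 -0.01 0; 0 0 -0.02 0; 0 0 -0.04 0; 0 0 -0.05 0; 0 0 0 0; 0 0 0 0"

```text
clock: 22.72
tcp_pos: [0.4747, -0.0807, 0.1895]
orientation: [0.19, 3.135, 0.001]
contact_force: [-0.2, 0.1, -0.9]
grip_width: 0.0727
gripper_force: 0.0
```

```bash
python3 - <<'E'
from h import *
im,d,W=cloud('wrist');save('w6.png',im)
go(.662,.1895,.15,83)
E
```

```text
t 22.77 th 83.1 yaw 0.06 shift [-0.1535  0.291   0.0386] rows 6.0 tilt 0.07 F [ 0.  -0.1 -0.3] w 0.0723
```

View pics/w6.png

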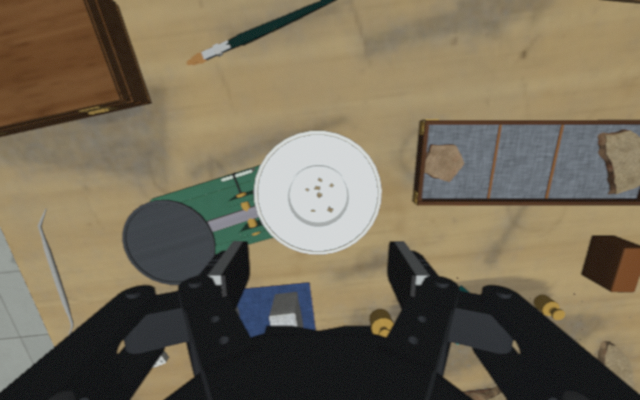

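The dish (318,195) stands centred on the white pan. Now the 50 g weight.

Emit:
arm_command:
  plan: "-0.019 0.0364 0 0; -0.019 0.0364 0 0; -0.019 0.0364 0 0; -0.019 0.0364 0 0; -0.019 0.0364 0 0; -0.019 0.0364 0 0; -0.019 0.0364 0 0; -0.019 0.0364 0 0; 0 0 0.05 0; 0 0 0.05 0; 0 0 0 0; 0 0 0 0"
  hand: -0.2

```text
clock: 24.28
tcp_pos: [0.6617, 0.1896, 0.0901]
orientation: [0.191, 3.135, -0.0]
contact_force: [0.4, -0.0, -0.1]
grip_width: 0.0513
gripper_force: 0.0
```

```bash
python3 - <<'E'
from h import *
go(.662,.1895,.022,83)
im,d,W=cloud('wrist');save('w7.png',im);Z=W[...,2]
w=(Z>.010)&(Z<.04)&(np.hypot(W[...,0]-.662,W[...,1]-.19)<.03)
blob(W,w,(250,390,0,330),'w50')
blob(W,w&(Z>.025),(250,390,0,330),'knob')
E
```

```text
t 24.27 th 83.0 yaw 0.02 shift [-0.0003 -0.0001  0.0681] rows 2.0 tilt 0.04 F [ 0.4 -0.  -0.1] w 0.0513
w50 618 [0.6628 0.1907] [0.0195 0.0173] 85.2 mean [0.6616 0.1908] z 0.0266
knob 313 [0.6641 0.1906] [0.0137 0.0139] 83.4 mean [0.6637 0.1906] z 0.0292
```

View pics/w7.png

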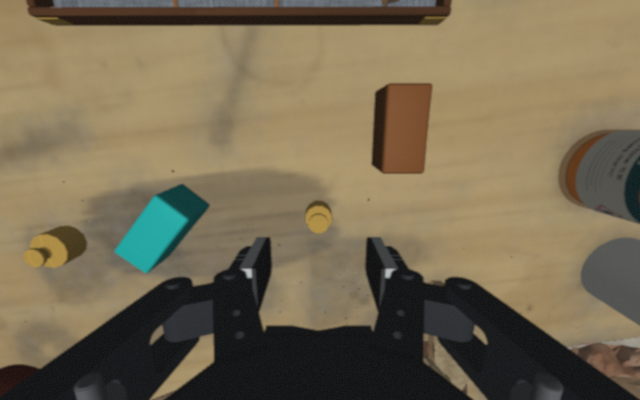

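The smaller weight (318,216) stands between the fingers. The larger one (50,245) is far off and the brown and turquoise blocks are clear.

Emit:
arm_command:
  plan: "-0.002 0.001 0.03 0; 0 0 0.025 0; 0 0 0.015 0; 0 0 0 0; 0 0 0 0"

```text
clock: 24.95
tcp_pos: [0.6642, 0.1909, 0.0208]
orientation: [0.19, 3.134, 0.001]
contact_force: [0.6, 0.2, -0.4]
grip_width: 0.0514
gripper_force: 0.0
```

Emit:
arm_command:
  plan: "0 0 0 0; 0 0 0 0; 0 0 0 0; 0 0 0 0; 0 0 0 0"
  hand: 1
  grip_force: 30

```text
clock: 25.58
tcp_pos: [0.6637, 0.1908, 0.0203]
orientation: [0.19, 3.135, 0.001]
contact_force: [-1.5, -0.2, 6.3]
grip_width: 0.0192
gripper_force: 29.3
```

Emit:
arm_command:
  plan: "0 0 -0.02 0; 0 0 -0.03 0; 0 0 -0.05 0; 0 0 -0.05 0; 0 0 0 0; 0 0 0 0"

```text
clock: 26.32
tcp_pos: [0.6628, 0.1906, 0.1697]
orientation: [0.19, 3.136, 0.0]
contact_force: [-0.4, 0.2, -1.0]
grip_width: 0.0191
gripper_force: 29.6
```

```bash
python3 - <<'E'
from h import *
im,d,W=cloud('top')
im2,d,W2=cloud('scene')
for n,w in(('top',W),('scene',W2)):
  Z=w[...,2];m=(np.hypot(w[...,0]-.501,w[...,1]+.229)<.06)&(Z>.05)&(Z<.09);blob(w,m,(0,640,0,400),n)
go(.501,-.2285,.15,83)
E
```

```text
top 1114 [ 0.5004 -0.2281] [0.0879 0.0876] 59.6 mean [ 0.5001 -0.2279] z 0.0691
scene 897 [ 0.5024 -0.2282] [0.0865 0.0884] 50.4 mean [ 0.5023 -0.2279] z 0.0689
t 26.43 th 83.1 yaw 0.06 shift [ 0.1088 -0.4355  0.0187] rows 8.0 tilt 0.14 F [-0.4 -0.6 -1.2] w 0.0193
```

Emit:
arm_command:
  plan: "0.0109 -0.0435 0 0; 0.0109 -0.0435 0 0; 0.0109 -0.0435 0 0; 0.0109 -0.0435 0 0; 0.0109 -0.0435 0 0; 0.0109 -0.0435 0 0; 0.0109 -0.0435 0 0; 0.0109 -0.0435 0 0; 0.0109 -0.0435 0 0; 0.0109 -0.0435 0 0; 0 0 0 0; 0 0 0.04 0; 0 0 0.025 0; 0 0 0 0; 0 0 0 0"

```text
clock: 28.3
tcp_pos: [0.5028, -0.2277, 0.1047]
orientation: [0.189, 3.136, 0.0]
contact_force: [0.7, -0.6, -0.6]
grip_width: 0.0191
gripper_force: 29.6
```

```bash
python3 - <<'E'
from h import *
go(.501,-.228,.0807,83)
E
```

```text
t 28.3 th 83.1 yaw 0.09 shift [ 0.0017 -0.0005  0.024 ] rows 1.0 tilt 0.01 F [ 0.7 -0.6 -0.6] w 0.0191
```

Emit:
arm_command:
  plan: "0.001 0 0.009 0; 0 0 0.006 0; 0 0 0.004 0; 0 0 0.003 0; 0 0 0.002 0; 0 0 0 0; 0 0 0 0; 0 0 0 0"

```text
clock: 29.3
tcp_pos: [0.5013, -0.2279, 0.0804]
orientation: [0.19, 3.136, -0.0]
contact_force: [-0.6, -0.3, 0.6]
grip_width: 0.0191
gripper_force: 29.6
```

Emit:
arm_command:
  plan: "0 0 0 0; 0 0 0 0; 0 0 0 0; 0 0 0 0; 0 0 -0.01 0; 0 0 -0.02 0; 0 0 -0.04 0; 0 0 -0.04 0; 0 0 0 0; 0 0 0 0; 0 0 0 0; 0 0 0 0"
  hand: -0.4

```text
clock: 30.8
tcp_pos: [0.5008, -0.2277, 0.1894]
orientation: [-0.19, -3.134, -0.0]
contact_force: [0.3, 0.4, 0.5]
grip_width: 0.0599
gripper_force: 0.0
```

```bash
python3 - <<'E'
from h import *
im,d,W=cloud('wrist');save('w8.png',im);Z=W[...,2]
for n,x,y,rr in(('dark',.501,-.228,.035),('white',.4745,-.081,.05)):
  q=np.hypot(W[...,0]-x,W[...,1]-y);m=(q<rr)&(q>rr-.015)&(Z>.045)&(Z<.075);print(n,m.sum(),np.median(Z[m]))
go(.646,-.1388,.15,90)
E
```

```text
dark 2774 0.05993191721571425
white 4537 0.05926897919006158
t 30.85 th 83.0 yaw -6.95 shift [-0.1452  0.0889  0.0393] rows 3.0 tilt 0.09 F [-0.3  0.7 -0. ] w 0.0595
```

View pics/w8.png

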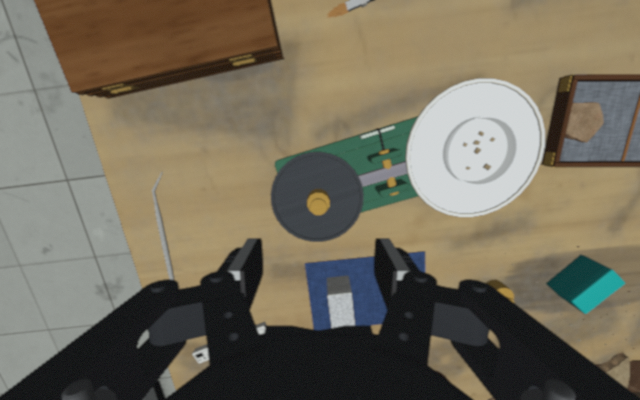

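The weight (318,203) stands on the dark pan and both pans read 60 mm, level. Next, the large chock back.

Emit:
arm_command:
  plan: "0 0 0 -7; -0.036 0.022 0 0; -0.036 0.022 0 0; -0.036 0.022 0 0; -0.036 0.022 0 0; 0 0 0.05 0; 0 0 0.05 0; 0 0 0 0; 0 0 0 0"

```text
clock: 31.98
tcp_pos: [0.6461, -0.1403, 0.0917]
orientation: [-0.001, 3.14, -0.001]
contact_force: [0.5, 0.2, 0.6]
grip_width: 0.0599
gripper_force: 0.0
```

```bash
python3 - <<'E'
from h import *
im,d,W=cloud('wrist');Z=W[...,2]
blob(W,(Z>.036)&(Z<.054)&(abs(W[...,1]+.139)<.03)&(abs(W[...,0]-.646)<.045),(245,385,0,330),'chL')
go(.646,-.1388,.0447,90)
E
```

```text
chL 4628 [ 0.6443 -0.1374] [0.0701 0.0301] 0.7 mean [ 0.6413 -0.1374] z 0.0476
t 32.02 th 90.0 yaw 0.03 shift [0.0009 0.0016 0.0479] rows 1.0 tilt 0.2 F [0.1 0.7 0.1] w 0.0599
```

Emit:
arm_command:
  plan: "0.002 0.003 0.025 0; 0 0 0.022 0; 0 0 0 0; 0 0 0 0"

```text
clock: 32.52
tcp_pos: [0.6439, -0.1371, 0.0442]
orientation: [-0.001, 3.14, -0.0]
contact_force: [0.3, 0.5, 0.4]
grip_width: 0.0597
gripper_force: 0.0
```

Emit:
arm_command:
  plan: "0 0 0 0; 0 0 0 0; 0 0 0 0; 0 0 0 0; 0 0 0 0"
  hand: 1

```text
clock: 33.15
tcp_pos: [0.6439, -0.137, 0.0442]
orientation: [-0.001, 3.14, -0.0]
contact_force: [-0.1, -0.7, 6.2]
grip_width: 0.0301
gripper_force: 32.5
```

Emit:
arm_command:
  plan: "0 0 -0.02 0; 0 0 -0.03 0; 0 0 -0.05 0; 0 0 -0.03 0; 0 0 0 0; 0 0 0 0"

```text
clock: 33.9
tcp_pos: [0.6428, -0.1365, 0.1732]
orientation: [0.002, -3.141, -0.0]
contact_force: [0.0, -0.5, -1.2]
grip_width: 0.0298
gripper_force: 31.8
```

```bash
python3 - <<'E'
from h import *
a=np.radians(83.05);c=np.array([.479,.1636])+.0405*np.array([np.cos(a),np.sin(a)]);print(c)
go(*c,.17,83)
E
```

```text
[0.48390063 0.20380241]
t 33.9 th 90.1 yaw 7.06 shift [0.1992 0.3184 0.0034] rows 7.0 tilt 0.04 F [ 0.  -0.5 -1.2] w 0.0298
```

Emit:
arm_command:
  plan: "0 0 0 7; 0.02 0.032 0 0; 0.02 0.032 0 0; 0.02 0.032 0 0; 0.02 0.032 0 0; 0.02 0.032 0 0; 0.02 0.032 0 0; 0.02 0.032 0 0; 0.02 0.032 0 0; 0.02 0.032 0 0; 0.02 0.032 0 0; 0 0 0 0; 0 0 0.05 0; 0 0 0.04 0; 0 0 0 0; 0 0 0 0"

```text
clock: 35.9
tcp_pos: [0.4841, 0.2046, 0.0841]
orientation: [0.192, 3.135, -0.0]
contact_force: [0.3, 0.5, -0.2]
grip_width: 0.0299
gripper_force: 31.8
```

```bash
python3 - <<'E'
from h import *
go(.4839,.2038,.046,83)
E
```

```text
t 35.9 th 83.0 yaw -0.01 shift [ 0.0002 -0.0008  0.0381] rows 1.0 tilt 0.03 F [ 0.3  0.5 -0.2] w 0.0299
```

Emit:
arm_command:
  plan: "0 -0.001 0.012 0; 0 0 0.012 0; 0 0 0.008 0; 0 0 0.006 0; 0 0 0 0; 0 0 0 0"

```text
clock: 36.65
tcp_pos: [0.4834, 0.2042, 0.0452]
orientation: [0.19, 3.136, 0.0]
contact_force: [0.3, 0.8, -0.3]
grip_width: 0.0299
gripper_force: 31.8
```

Emit:
arm_command:
  plan: "0 0 0 0; 0 0 0 0; 0 0 0 0; 0 0 0 0; 0 0 -0.02 0; 0 0 -0.04 0; 0 0 -0.05 0; 0 0 0 0; 0 0 0 0"
  hand: -0.4

```text
clock: 37.78
tcp_pos: [0.483, 0.2041, 0.1551]
orientation: [-0.19, -3.136, -0.0]
contact_force: [-0.1, 1.1, 0.0]
grip_width: 0.0596
gripper_force: 0.0
```

```bash
cat >> h.py <<'E'
def inbox(W):
    a=np.radians(83.05);e=np.array([np.cos(a),np.sin(a)]);f=np.array([e[1],-e[0]])
    q=W[...,:2]-[.479,.1636];Z=W[...,2];X=q@f;Y=q@e
    for n,y,h in(('L',.0405,.038),('S',-.063,.033)):
        m=(abs(Y-y)<.03)&(abs(X)<.044)&(Z>h)&(Z<.06)
        if m.sum()>20:
            p=np.c_[X,Y][m].astype(np.float32);print(n,m.sum(),cv2.minAreaRect(p),'z',np.median(Z[m]))
E
python3 - <<'E'
from h import *
im,d,W=cloud('wrist');inbox(W)
go(.646,-.217,.15,90)
E
```

```text
Traceback (most recent call last):
  File "h.py", line 34, in inbox
    p=np.c_[X,Y][m].astype(np.float32);print(n,m.sum(),cv2.minAreaRect(p),'z',np.median(Z[m]))
      ~~~~~~~~~~^^^
IndexError: boolean index did not match indexed array along axis 1; size of axis is 1280 but size of corresponding boolean axis is 640
```

```bash
sed -i 's/np.c_\[X,Y\]\[m\]/np.c_[X[m],Y[m]]/' h.py
python3 - <<'E'
from h import *
im,d,W=cloud('wrist');inbox(W)
go(.646,-.217,.15,90)
E
```

```text
L 2659 ((-0.00037953630089759827, 0.04175133258104324), (0.0695430263876915, 0.03021129220724106), 0.91042560338974) z 0.04862522078667217
t 37.88 th 83.1 yaw -6.94 shift [-0.1636 -0.4207  0.0043] rows 8.0 tilt 0.13 F [-0.5  0.9 -0.9] w 0.0598
```

The large chock is in its place: x −0.4 mm, y +41.8 mm, top at 48.6 mm. Now the small one.

Emit:
arm_command:
  plan: "0 0 0 -7; -0.0164 -0.0421 0 0; -0.0164 -0.0421 0 0; -0.0164 -0.0421 0 0; -0.0164 -0.0421 0 0; -0.0164 -0.0421 0 0; -0.0164 -0.0421 0 0; -0.0164 -0.0421 0 0; -0.0164 -0.0421 0 0; -0.0164 -0.0421 0 0; -0.0164 -0.0421 0 0; 0 0 0 0; 0 0 0.04 0; 0 0 0.03 0; 0 0 0 0; 0 0 0 0"

```text
clock: 39.88
tcp_pos: [0.648, -0.2165, 0.0858]
orientation: [-0.002, 3.141, -0.0]
contact_force: [-0.5, -0.8, -0.1]
grip_width: 0.0597
gripper_force: 0.0
```

```bash
python3 - <<'E'
from h import *
im,d,W=cloud('wrist');Z=W[...,2]
blob(W,(Z>.033)&(Z<.05)&(abs(W[...,1]+.217)<.03)&(abs(W[...,0]-.646)<.04),(245,385,0,330),'chS')
go(.646,-.217,.0372,90)
E
```

```text
chS 3357 [ 0.6465 -0.2172] [0.0549 0.0276] 0.1 mean [ 0.6444 -0.2172] z 0.0426
t 39.92 th 90.1 yaw 0.07 shift [ 0.0025 -0.0003  0.0493] rows 1.0 tilt 0.1 F [0.8 0.  1.1] w 0.0598
```

Emit:
arm_command:
  plan: "0.002 0 0.026 0; 0 0 0.023 0; 0 0 0 0; 0 0 0 0"

```text
clock: 40.42
tcp_pos: [0.6462, -0.217, 0.037]
orientation: [-0.001, 3.141, -0.0]
contact_force: [-0.3, 1.0, 0.5]
grip_width: 0.0605
gripper_force: 0.0
```

Emit:
arm_command:
  plan: "0 0 0 0; 0 0 0 0; 0 0 0 0; 0 0 0 0; 0 0 0 0"
  hand: 1

```text
clock: 41.05
tcp_pos: [0.6464, -0.2171, 0.0372]
orientation: [-0.001, 3.14, -0.001]
contact_force: [-0.0, -0.8, 6.3]
grip_width: 0.0278
gripper_force: 30.9
```

Emit:
arm_command:
  plan: "0 0 -0.02 0; 0 0 -0.03 0; 0 0 -0.05 0; 0 0 -0.03 0; 0 0 0 0; 0 0 0 0"

```text
clock: 41.8
tcp_pos: [0.6451, -0.2164, 0.1661]
orientation: [0.002, -3.141, -0.001]
contact_force: [-1.0, -0.1, -1.4]
grip_width: 0.0278
gripper_force: 30.1
```

```bash
python3 - <<'E'
from h import *
a=np.radians(83.05);c=np.array([.479,.1636])-.063*np.array([np.cos(a),np.sin(a)]);print(c)
go(*c,.167,83)
E
```

```text
[0.4713768  0.10106292]
t 41.8 th 90.1 yaw 7.06 shift [ 0.2112  0.2939 -0.0006] rows 7.0 tilt 0.05 F [-1.  -0.1 -1.4] w 0.0278
```

Emit:
arm_command:
  plan: "0 0 0 7; 0.0211 0.0294 0 0; 0.0211 0.0294 0 0; 0.0211 0.0294 0 0; 0.0211 0.0294 0 0; 0.0211 0.0294 0 0; 0.0211 0.0294 0 0; 0.0211 0.0294 0 0; 0.0211 0.0294 0 0; 0.0211 0.0294 0 0; 0.0211 0.0294 0 0; 0 0 0 0; 0 0 0.05 0; 0 0 0.04 0; 0 0 0 0; 0 0 0 0"

```text
clock: 43.8
tcp_pos: [0.4725, 0.1, 0.077]
orientation: [0.192, 3.135, -0.0]
contact_force: [-0.0, 0.3, 0.8]
grip_width: 0.0276
gripper_force: 30.1
```

```bash
python3 - <<'E'
from h import *
go(.4714,.1011,.039,83)
E
```

```text
t 43.8 th 83.0 yaw -0.01 shift [0.0012 0.001  0.038 ] rows 1.0 tilt 0.03 F [-0.   0.3  0.8] w 0.0276
```

Emit:
arm_command:
  plan: "0.001 0.001 0.012 0; 0 0 0.012 0; 0 0 0.008 0; 0 0 0.006 0; 0 0 0 0; 0 0 0 0"

```text
clock: 44.55
tcp_pos: [0.4709, 0.1016, 0.0382]
orientation: [-0.191, -3.136, 0.0]
contact_force: [0.7, 0.4, -0.9]
grip_width: 0.0282
gripper_force: 30.6
```

Emit:
arm_command:
  plan: "0 0 0 0; 0 0 0 0; 0 0 0 0; 0 0 0 0; 0 0 -0.02 0; 0 0 -0.04 0; 0 0 -0.05 0; 0 0 -0.06 0; 0 0 0 0; 0 0 0 0"
  hand: -0.4

```text
clock: 45.8
tcp_pos: [0.4705, 0.1018, 0.2081]
orientation: [-0.19, -3.136, -0.0]
contact_force: [-0.3, 0.1, -0.7]
grip_width: 0.0598
gripper_force: 0.0
```

```bash
python3 - <<'E'
from h import *
im,d,W=cloud('wrist');inbox(W);save('w9.png',im)
for n in('top','scene','wrist'):
  im,d,W=cloud(n);Z=W[...,2]
  for k,x,y,rr in(('dark',.501,-.228,.035),('white',.4745,-.081,.05)):
    q=np.hypot(W[...,0]-x,W[...,1]-y);m=(q<rr)&(q>rr-.015)&(Z>.045)&(Z<.075);print(n,k,m.sum(),np.median(Z[m]))
E
```

```text
L 1997 ((-0.00024413317441940308, 0.04143321514129639), (0.06971676647663116, 0.03051728382706642), 0.7996566891670227) z 0.04848835487176262
S 1277 ((-9.549595415592194e-05, -0.06204007565975189), (0.05471840873360634, 0.02698434516787529), 0.24877002835273743) z 0.04361106929824654
top dark 454 0.0611177196805901
top white 717 0.06049733805923163
scene dark 325 0.06079458466302967
scene white 514 0.060203665206905954
wrist dark 1443 0.060192077446168946
wrist white 3319 0.05958495338741754
```

View pics/w9.png

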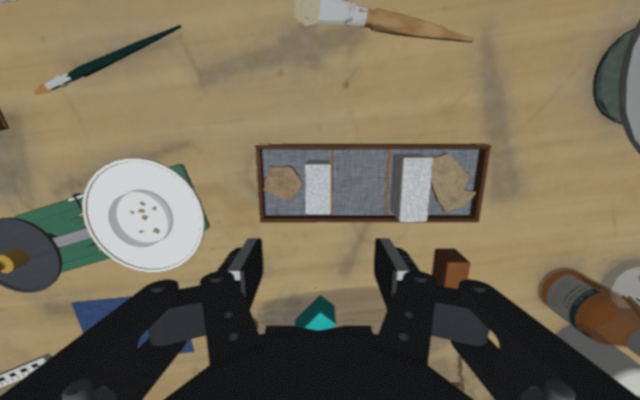

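Both chocks stand in their places, the small one at (317,188) and the large one at (413,188). The dish (142,217) is on the white pan, the weight (12,260) is on the dark pan, and the pans are level. Nothing is being touched, so I'll hand in.

```bash
python3 -c "
from h import *
print(ticket.hand_in())"
```

```text
the job is handed in; nothing more can be done
None
```

The job is handed in at about 46 s of robot time, but no verdict came back: by my last measurements the dish balances the 50 g weight with the pans level, both chocks stand in their own places in the box, and the gripper is clear of everything.

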